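# Refit the tool box's hinge pin and hold the sprung lid just short of its balance point

### The job

The bent steel pin has come out of the open hinge at the back of the grey tool box: with the lid still shut, slide the pin's straight end through all three knuckles, from the flared side, until its tip shows past the last one, and leave it there. Then take the lid by its handle, raise it a few degrees past its balance point, where the gas strut starts to lift it by itself, ease it back and hold it still a few degrees below that point, finishing while you hold it so that I can set the strut's bracket. Keep hold of the lid all the way, so that it neither flies up nor drops, never lift it while the pin is out, and leave the other things on the bench alone.

Things in the scene. Friction and masses are not known exactly. Their poses are not given: they have to be found in the camera images.
- toolbox: grey steel tool box, fixed to the bench: 300 mm wide, 170 mm deep, lid top 168 mm above the bench. Origin on the bench under the body's centre. x from its front (with the lid handle) to its back, y along the hinge axis from its right-hand end to its left, z up. Two hinges stand behind its rear wall; the left one has its pin, the right one is open. A gas strut is on its left end
- hinge_mouth (a point): centre of the flared mouth of the open hinge, at the rear right-hand end of the box, 140 mm above the bench; axes as the box's. The bore runs from here along +y: a flare 6 mm deep (inner diameter about 19 narrowing to 11 mm), then three knuckles of bore 11 and outer diameter 20 mm; the last ends 40 mm from here. The axis is 11 mm behind the rear wall; beside and behind it is free
- hinge_axis (a point): point on the lid's hinge axis at the middle of the box's width, 156 mm along +y from hinge_mouth, 140 mm above the bench; axes as the box's: the lid turns about y
- pin_grip (a point): on the axis of the shank of the loose hinge pin, near its centre of mass: a bent round steel bar, diameter 9 mm, 65 g, shank 105 mm, tip tapered over 8 mm to 4 mm, and a 35 mm arm at a right angle at the other end. Lies flat on the bench right of the box, axis 4.5 mm up. x along the shank to the tip 70 mm ahead; bend 35 mm behind, arm towards -y; z up. Not the straight square bar nearby
- pin_tip (a point): tip of the pin, on the shank's axis; axes as at pin_grip
- lid_handle (a point): middle of the lid's handle: a round steel bar, diameter 12 mm, 120 mm long, along the box's width, 34 mm clear of the lid's front edge, held by a post at each end. Shut, it is 148 mm above the bench, 223 mm in front of the hinge axis and 8 mm above it. The round bar can turn between the fingers as the lid swings. Axes are the lid's (the box's when shut)
- lid (a joint): lid's opening angle, rad: 0 shut, 1.15 fully open; the handle rises and goes back about hinge_axis. The 1.4 kg lid, helped by the strut, takes about 3 N at the handle when shut, falling to 0 at the balance point at 0.70 rad (40 degrees). Let go below it, it falls shut; above it, the strut drives it open, with about 0.5 N at the handle per 0.1 rad from that point. No friction holds it
- square_bar: loose square steel bar 120 x 10 x 10 mm, bystander
- hammer: loose hammer, bystander
- screwdriver: loose screwdriver, bystander
- offcut: loose hardwood offcut 100 x 55 x 32 mm, bystander
- glue: loose white glue bottle, 60 mm across and 150 mm high, bystander
- wax_tin: loose round tin, 72 mm across and 45 mm high, bystander
- tape: loose tape measure 62 x 30 x 58 mm, bystander

How it is judged:
By the outcome, as a careful person would: the job done as asked, in the order asked, and still so for the second after the job is handed in, while the arm keeps its last pose, push and grip.
It also fails if it takes over 66 s, if anything falls off the work surface, if the arm or the gripper's body presses on something with over 40 N, if the wrist force passes 120 N, or if a joint passes its speed limit or range.

### The arm

A 6-joint arm with a two-finger parallel gripper is mounted at the origin on the work surface. World frame = base frame: x ahead of the robot, y to its left, z up, the work surface at z = 0. Lengths are in m, angles in rad, forces in N, time in s.
With the tool pointing down it reaches from about 0.3 to 0.875 m from the base axis. Payload 6.4 kg.
Tool frame: the origin (TCP) lies where the fingers leave the gripper's body, on its centre line; the fingertips stand 64 mm ahead of it and the grasp point (between the pads) lies 45 mm ahead of it; z points along the fingers, y is the direction in which the jaws open and shut (so a half turn about z gives the same grasp; the last joint's range is limited). The gripper opens to 88 mm and grips with 3 to 60 N. Pads are 18 mm wide; open, the fingers measure 123 mm over their backs; the gripper's body (75 mm by 187 mm) begins 45 mm behind the grasp point.
Start: joints at [1.007, 0.181, 1.607, -0, 1.354, -0.206], TCP at [0.201, 0.539, 0.303] pointing down, gripper open.
Joint ranges: [-2.99, 2.99], [-0.89, 2.07], [0.3, 2.58], [-1.14, 4.28], [0, 2.63], [-3.12, 3.12]. Speed limits (rad/s): [2.57, 2.57, 3.01, 3.14, 3.14, 3.14].

### API

Orientations are given as a unit quaternion [w, x, y, z].
In Python, from bench import bot, viewer, workorder gives the robot as it stands.
- The arm moves only by the tool play_rows, never from a script. Its argument "motion" is a list of rows, each an object of numbers: "x", "y", "z": the shift along the world's x, y, z in m; "roll": the turn about the world's z in degrees; "fingers": the opening, from 0 (shut) to 1 (fully open). In form: [{"x": .., "y": .., "z": .., "roll": .., "fingers": ..}, ...]. A call has 1 to 12 rows; each row shifts and turns the pose as measured when the row begins; what a row does not reach is not made up. A row lasts 1/8 s, in which the tool goes at most 62.5 mm and 10.7 degrees, less where a joint would pass 70% of its speed; a pose out of reach is approached as far as the arm can. A call with a gripper value outside its range is refused whole. The fingers move at their own pace and stop on an object; "newtons" is the grip in N (left out, the last holds). Time passes only in rows, so rows that do not move let the fingers close. It gives the time, the measured TCP pose, the force and the opening at its end, in the units of the state.
- bot.state(): the state, without advancing time (a new reading comes with each control period).
- viewer.snapshot(name): name is "side" or "top" or "wrist"; returns the picture (480x640x3 uint8, red, green, blue); there is no depth.
- viewer.calibration(name): a dict with "K" (3x3 intrinsics, pixels), "world_to_cam" (4x4, takes a point from world to camera coordinates); the wrist camera has in their place "hand_eye" (4x4, takes a point from camera to tool coordinates, whose origin is the TCP and whose axes are the flange's). Camera axes: x right, y down, z forward; pixel columns grow to the right and rows downward; lengths in m; the calibration is good to about 2 mm. A picture is of the moment at which its call begins: read the wrist's pose just before it. calibration takes no time and is no camera call.
- workorder.hand_in(): hands the job in, once; it reports no verdict.
The state is a dict: "time": time; "qpos": joint angles; "joint_vel": joint speeds; "tau": joint torques, N m; "position": TCP position; "eef_rot": TCP orientation; "wrist_force": force on the tool from outside, world axes, zero at the start; "wrist_torque": the same for the moment, N m; "opening": opening from 0.0 (shut) to 1.0 (fully open).
Only numpy, scipy, OpenCV 4.12 (cv2) and the standard library are available. Lean on these libraries where they do the work, as an engineer would, in place of code of your own. Each camera call takes 0.05 s, during which the arm holds its last target. There are 200 camera calls.

## Working session

There is one attempt and no reset: what is moved stays moved. The work goes in short steps, Python scripts to look and compute and a tool call to move; the robot and the scene stay as the last step left them, time stands still between calls to the robot, and variables do not carry over. Pictures are saved under pics/ and viewed, about 8 in all and at most 12, crops included, and the job is handed in when it is done.

Besides the shell and the picture viewer there is one more tool, called after "Request:" as name(argument=value, ...) on one line, values as JSON. play_rows: Moves the arm, as the interface text tells. Its arguments: {"type":"object","properties":{"motion":{"type":"array"},"newtons":{"type":"number"}},"required":["motion"]}

```bash
mkdir -p pics; ls
python3 - <<'E'
from bench import bot, viewer, workorder
import cv2,numpy as np
print(bot.state())
for n in ("top","side"):
    im=viewer.snapshot(n); cv2.imwrite(f"pics/{n}0.png",im[:,:,::-1]); c=viewer.calibration(n); print(n,np.round(c["K"],1).tolist(),np.round(c["world_to_cam"],4).tolist())
print(viewer.calibration("wrist"))
E
```

```text
pics
{'time': 0.0, 'qpos': array([ 1.00667463e+00,  1.81549126e-01,  1.60798357e+00,  1.48451217e-05,
        1.35381768e+00, -2.06260869e-01]), 'joint_vel': array([-0.00014508,  0.00083935, -0.00078201,  0.00032427,  0.00057279,
        0.0001091 ]), 'tau': array([-2.47180775e-03, -4.33853710e+01, -3.41853654e+01,  7.01504177e-02,
        3.84568004e-02, -1.05055929e-04]), 'position': array([0.20113415, 0.53822296, 0.30181732]), 'eef_rot': array([-3.36934649e-04,  1.77978676e-01,  9.84033952e-01, -8.11737092e-04]), 'wrist_force': array([-0.29112381,  0.19354823,  0.45219546]), 'wrist_torque': array([ 0.00903124, -0.04603523, -0.03317123]), 'opening': 0.9995345831143689}
top [[517.2, 0.0, 323.0], [0.0, 517.2, 235.9], [0.0, 0.0, 1.0]] [[-0.0167, -0.9999, 0.002, 0.0084], [-0.9827, 0.0161, -0.1843, 0.5598], [0.1843, -0.005, -0.9829, 1.0864], [0.0, 0.0, 0.0, 1.0]]
side [[543.3, 0.0, 318.1], [0.0, 543.3, 240.4], [0.0, 0.0, 1.0]] [[0.7679, -0.6406, 0.0027, -0.4047], [-0.3801, -0.459, -0.8031, 0.2779], [0.5157, 0.6156, -0.5959, 1.0066], [0.0, 0.0, 0.0, 1.0]]
{'K': array([[431.4901847 ,   0.        , 324.13493229],
       [  0.        , 431.4901847 , 246.97832162],
       [  0.        ,   0.        ,   1.        ]]), 'hand_eye': array([[ 6.47964735e-05, -9.57808268e-01, -2.87407928e-01,
         7.45571523e-02],
       [ 9.99999817e-01,  2.35030892e-04, -5.57806709e-04,
        -7.90526857e-04],
       [ 6.01821620e-04, -2.87407839e-01,  9.57808108e-01,
        -8.13946209e-02],
       [ 0.00000000e+00,  0.00000000e+00,  0.00000000e+00,
         1.00000000e+00]])}
```

View pics/top0.png

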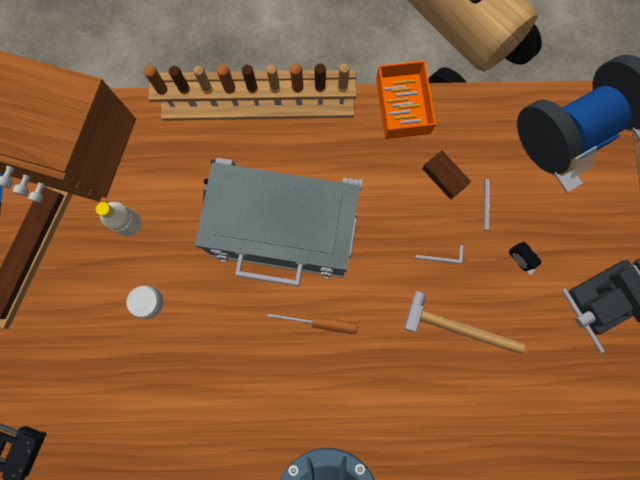

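View pics/side0.png

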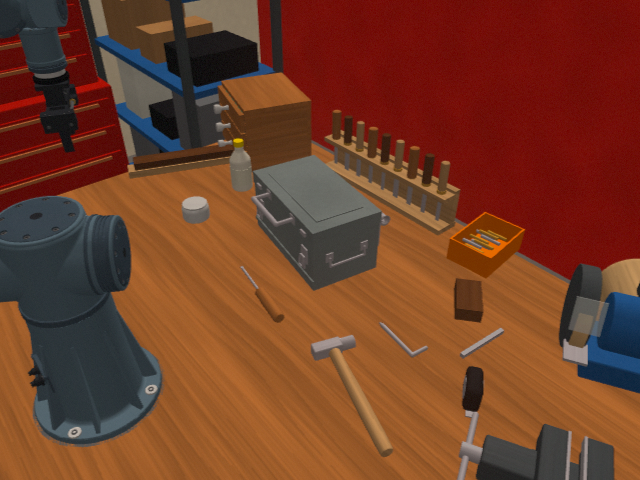

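Pin lies at about (415,257)→(462,262) in the top picture with its arm up to (461,246). The handle is at (238,275)–(300,283), and the open hinge at the box's upper-right corner, (352,182). The square bar is at (487,205).

```bash
cat > h.py <<'E'
import numpy as np, cv2
from bench import bot, viewer
from scipy.spatial.transform import Rotation as R
def pose():
    s=bot.state(); q=s["eef_rot"]; T=np.eye(4); T[:3,:3]=R.from_quat([q[1],q[2],q[3],q[0]]).as_matrix(); T[:3,3]=s["position"]; return T
def cam(n):
    c=viewer.calibration(n)
    C=pose()@c["hand_eye"] if n=="wrist" else np.linalg.inv(c["world_to_cam"])
    return np.array(c["K"]),C
def snap(n,f):
    kc=cam(n); im=viewer.snapshot(n)[:,:,::-1].copy(); cv2.imwrite("pics/"+f,im); np.savez("pics/"+f+".npz",K=kc[0],C=kc[1]); return im,kc
def load(f):
    z=np.load("pics/"+f+".npz"); return cv2.imread("pics/"+f),(z["K"],z["C"])
def ray(kc,u,v):
    d=kc[1][:3,:3]@np.linalg.inv(kc[0])@[u,v,1]; return kc[1][:3,3],d/np.linalg.norm(d)
def onz(kc,u,v,z):
    o,d=ray(kc,u,v); return o+d*(z-o[2])/d[2]
def proj(kc,p):
    q=kc[0]@(np.linalg.inv(kc[1])@np.append(p,1))[:3]; return q[:2]/q[2]
E
python3 - <<'E'
from h import *
im=cv2.imread("pics/top0.png"); kc=cam("top")
hsv=cv2.cvtColor(im,cv2.COLOR_BGR2HSV)
m=((hsv[:,:,1]<70)&(hsv[:,:,2]>90)).astype(np.uint8)
def comp(x0,x1,y0,y1):
    s=np.zeros_like(m); s[y0:y1,x0:x1]=m[y0:y1,x0:x1]; return s
s=comp(405,475,240,270); c=max(cv2.findContours(s,0,1)[0],key=cv2.contourArea).reshape(-1,2)
for nm,i in(("tip",c[:,0].argmin()),("right",c[:,0].argmax()),("armtop",c[:,1].argmin())):
    print(nm,c[i],onz(kc,*c[i],.0045).round(4))
for v in[(238,275),(300,283)]: print("handle",onz(kc,*v,.148).round(4))
for v in[(210,164),(360,184),(348,276),(197,244)]: print("lidtop",onz(kc,*v,.168).round(4))
print("mouthish",onz(kc,361,183,.14).round(4))
cv2.imwrite("pics/crop1.png",cv2.resize(im[150:290,190:480],None,fx=2.7,fy=2.7,interpolation=cv2.INTER_CUBIC))
E
```

```text
tip [415 256] [ 0.5187 -0.21    0.0045]
right [463 248] [ 0.5353 -0.3207  0.0045]
armtop [461 245] [ 0.5424 -0.3166  0.0045]
handle [0.4657 0.1694 0.148 ]
handle [0.4478 0.0466 0.148 ]
lidtop [0.6899 0.2259 0.168 ]
lidtop [ 0.643  -0.0765  0.168 ]
lidtop [ 0.4579 -0.0476  0.168 ]
lidtop [0.5259 0.2476 0.168 ]
mouthish [ 0.6533 -0.0809  0.14  ]
```

View pics/crop1.png

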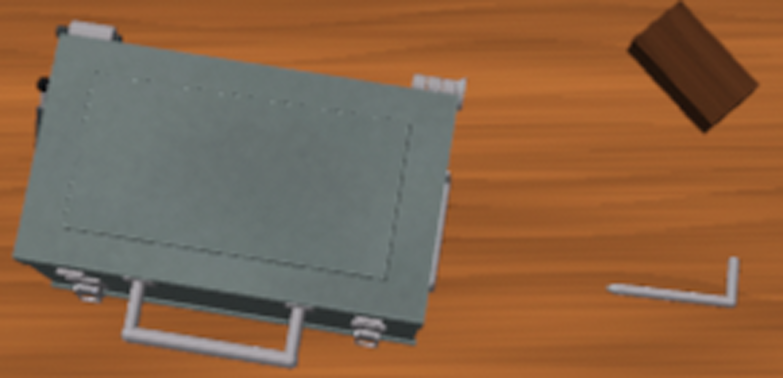

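Crop shows the handle bar's ends, the open hinge at the box's rear right, and the pin separate from the square bar. Heading to above the pin.

Request:
play_rows(motion=[{"x": 0.022,"y": -0.055,"roll": -8},{"x": 0.022,"y": -0.055,"roll": -8},{"x": 0.022,"y": -0.055,"roll": -8},{"x": 0.022,"y": -0.055,"roll": -8},{"x": 0.022,"y": -0.055,"roll": -8},{"x": 0.022,"y": -0.055,"roll": -8},{"x": 0.022,"y": -0.055,"roll": -8},{"x": 0.022,"y": -0.055,"roll": -8},{"x": 0.022,"y": -0.055,"roll": -8},{"x": 0.022,"y": -0.055,"roll": -5},{"x": 0.022,"y": -0.055},{"x": 0.022,"y": -0.055}], newtons=30)

```text
invalid input at $.motion[0]: expected keys x, y, z, roll, fingers
```

Request:
play_rows(motion=[{"x": 0.022,"y": -0.055,"z": 0,"roll": -8,"fingers": 1},{"x": 0.022,"y": -0.055,"z": 0,"roll": -8,"fingers": 1},{"x": 0.022,"y": -0.055,"z": 0,"roll": -8,"fingers": 1},{"x": 0.022,"y": -0.055,"z": 0,"roll": -8,"fingers": 1},{"x": 0.022,"y": -0.055,"z": 0,"roll": -8,"fingers": 1},{"x": 0.022,"y": -0.055,"z": 0,"roll": -8,"fingers": 1},{"x": 0.022,"y": -0.055,"z": 0,"roll": -8,"fingers": 1},{"x": 0.022,"y": -0.055,"z": 0,"roll": -8,"fingers": 1},{"x": 0.022,"y": -0.055,"z": 0,"roll": -8,"fingers": 1},{"x": 0.022,"y": -0.055,"z": 0,"roll": -5,"fingers": 1},{"x": 0.022,"y": -0.055,"z": 0,"roll": 0,"fingers": 1},{"x": 0.022,"y": -0.055,"z": 0,"roll": 0,"fingers": 1}], newtons=30)

```text
time: 1.6
position: [0.4659, -0.1407, 0.2991]
eef_rot: [-0.001, 0.764, 0.645, 0.0]
wrist_force: [0.3, 0.3, 0.4]
opening: 0.998
```

Request:
play_rows(motion=[{"x": 0.015,"y": -0.047,"z": -0.02,"roll": 2,"fingers": 1},{"x": 0.015,"y": -0.047,"z": -0.02,"roll": 0,"fingers": 1},{"x": 0.015,"y": -0.046,"z": -0.02,"roll": 0,"fingers": 1},{"x": 0,"y": 0,"z": 0,"roll": 0,"fingers": 1}])

```text
time: 2.1
position: [0.5116, -0.2894, 0.2351]
eef_rot: [-0.001, 0.754, 0.656, 0.0]
wrist_force: [-0.6, 0.7, 0.4]
opening: 0.996
```

Run:
```python
from h import *
im,kc=snap("wrist","w1.png")
T=pose(); print(T.round(4))
for p in[(.5187,-.21,.0045),(.511,-.28,.0045)]: print(proj(kc,p))
```

```text
[[ 1.373e-01  9.905e-01 -7.000e-04  5.116e-01]
 [ 9.905e-01 -1.373e-01  2.100e-03 -2.880e-01]
 [ 2.000e-03 -1.000e-03 -1.000e+00  2.362e-01]
 [ 0.000e+00  0.000e+00  0.000e+00  1.000e+00]]
[319.7969457 108.7105119]
[322.86303205 209.16046121]
```

View pics/w1.png

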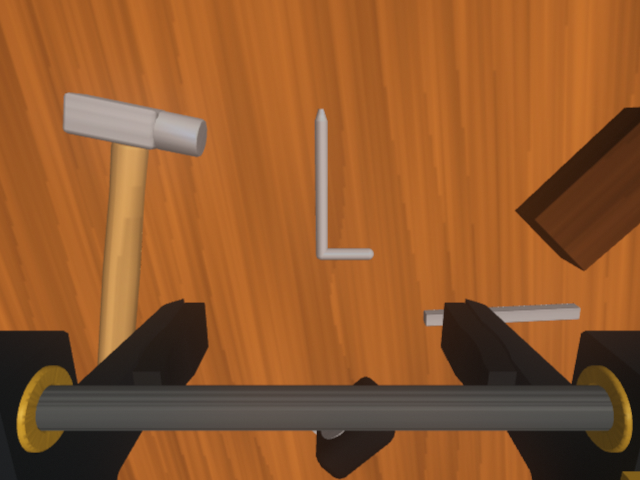

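Pin is centred at (321,108) tip to (322,253) bend, almost parallel to the tool's x. The hammer head and square bar are well to the sides.

Run:
```python
from h import *
im,kc=load("w1.png"); hsv=cv2.cvtColor(im,cv2.COLOR_BGR2HSV)
m=(hsv[:,:,1]<70)&(hsv[:,:,2]>80); s=np.zeros_like(m); s[100:265,300:390]=m[100:265,300:390]
ys,xs=np.nonzero(s); print("extent",xs.min(),xs.max(),ys.min(),ys.max())
P=[]
for y in range(125,240,5):
    x=np.nonzero(s[y])[0]; P.append(onz(kc,x.mean(),y,.0045)[:2])
P=np.array(P); vx,vy,x0,y0=cv2.fitLine(P.astype(np.float32),2,0,.01,.01).ravel()
d=np.array([vx,vy]); d*=np.sign(d[1]); c=np.array([x0,y0])
tip=onz(kc,321,ys.min(),.0045)[:2]; t=(tip-c)@d; tip=c+d*t
br=onz(kc,322,ys.max(),.0045)[:2]; print("len",np.linalg.norm(tip-(c+d*((br-c)@d))))
print("dir deg",np.degrees(np.arctan2(d[1],d[0])),"tip",tip,"grip",tip-.07*d)
T=pose(); print("toolx deg",np.degrees(np.arctan2(T[1,0],T[0,0])), "TCP",T[:3,3])
```

```text
extent 315 373 109 258
len 0.10798373545909631
dir deg 82.09427 tip [ 0.51931151 -0.21027744] grip [ 0.50968346 -0.27961214]
toolx deg 82.1101518229791 TCP [ 0.51164489 -0.28801114  0.23619136]
```

Request:
play_rows(motion=[{"x": -0.0024,"y": 0.0055,"z": -0.03,"roll": 0,"fingers": 0.6},{"x": 0,"y": 0,"z": -0.045,"roll": 0,"fingers": 0.6},{"x": 0,"y": 0,"z": -0.045,"roll": 0,"fingers": 0.6},{"x": 0,"y": 0,"z": -0.025,"roll": 0,"fingers": 0.6},{"x": 0,"y": 0,"z": 0,"roll": 0,"fingers": 0.6}])

```text
time: 2.78
position: [0.5099, -0.2766, 0.0928]
eef_rot: [0.001, 0.752, 0.659, 0.001]
wrist_force: [1.0, 0.5, 0.5]
opening: 0.597
```

Request:
play_rows(motion=[{"x": 0,"y": -0.005,"z": -0.015,"roll": 0,"fingers": 0.6},{"x": 0,"y": 0,"z": 0,"roll": 0,"fingers": 0.6}])

```text
time: 3.02
position: [0.5113, -0.2817, 0.0799]
eef_rot: [0.003, 0.752, 0.659, 0.002]
wrist_force: [-1.3, 0.9, -0.6]
opening: 0.602
```

Run:
```python
from h import *
for i in range(3): print(pose()[:3,3])
```

```text
[ 0.51126067 -0.28169767  0.07986196]
[ 0.51126067 -0.28169767  0.07986196]
[ 0.51126067 -0.28169767  0.07986196]
```

Request:
play_rows(motion=[{"x": -0.0015,"y": 0,"z": -0.013,"roll": 0,"fingers": 0.6},{"x": 0,"y": 0,"z": 0,"roll": 0,"fingers": 0.4}])

```text
time: 3.28
position: [0.5104, -0.2824, 0.0676]
eef_rot: [0.005, 0.752, 0.659, 0.002]
wrist_force: [-0.7, -0.5, -0.2]
opening: 0.509
```

Request:
play_rows(motion=[{"x": 0,"y": 0,"z": -0.001,"roll": 0,"fingers": 0},{"x": 0,"y": 0,"z": 0,"roll": 0,"fingers": 0},{"x": 0,"y": 0,"z": 0,"roll": 0,"fingers": 0},{"x": 0,"y": 0,"z": 0,"roll": 0,"fingers": 0}], newtons=40)

```text
time: 3.78
position: [0.5108, -0.2828, 0.0672]
eef_rot: [0.005, 0.752, 0.659, 0.002]
wrist_force: [0.4, 0.4, -1.0]
opening: 0.085
```

Request:
play_rows(motion=[{"x": 0,"y": 0,"z": 0.03,"roll": 0,"fingers": 0},{"x": 0,"y": 0,"z": 0.06,"roll": 0,"fingers": 0},{"x": 0,"y": 0,"z": 0.06,"roll": 0,"fingers": 0},{"x": 0,"y": 0,"z": 0,"roll": 0,"fingers": 0}])

```text
time: 4.28
position: [0.5095, -0.2818, 0.2203]
eef_rot: [0.004, 0.752, 0.659, 0.002]
wrist_force: [-0.5, 0.1, -1.2]
opening: 0.091
```

Run:
```python
from h import *
im,kc=snap("wrist","w2.png"); s=bot.state(); print(s["position"],s["eef_rot"],s["opening"],s["wrist_force"])
```

```text
[ 0.50815611 -0.28069739  0.21721689] [0.00128195 0.75216241 0.65897485 0.00148785] 0.08245878989142534 [-0.24606819  0.09469276 -1.00842732]
```

View pics/w2.png

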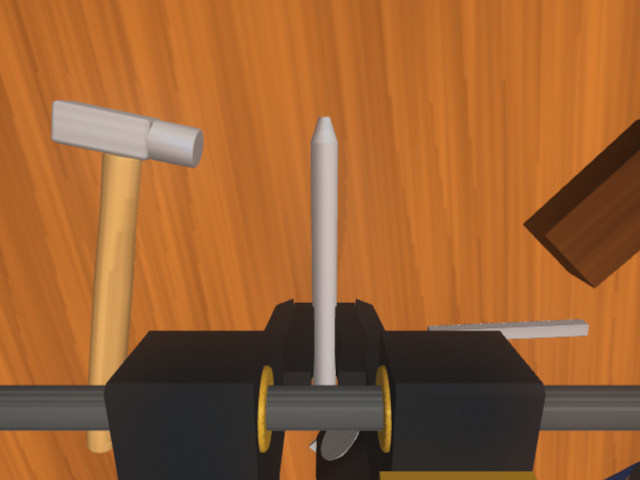

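Pin is held straight between the fingers, with its tip at (324,117), in line with the tool's x. Moving to stage in front of the hinge.

Request:
play_rows(motion=[{"x": 0.033,"y": 0.02,"z": 0,"roll": 0,"fingers": 0},{"x": 0.033,"y": 0.025,"z": -0.003,"roll": 0,"fingers": 0},{"x": 0.033,"y": 0.025,"z": -0.004,"roll": 0,"fingers": 0},{"x": 0.03,"y": 0.025,"z": -0.004,"roll": 0,"fingers": 0},{"x": 0,"y": 0,"z": 0,"roll": 0,"fingers": 0}])

```text
time: 4.95
position: [0.6353, -0.1808, 0.1936]
eef_rot: [-0.007, 0.753, 0.658, -0.002]
wrist_force: [-0.4, 0.1, -1.7]
opening: 0.086
```

Run:
```python
from h import *
im,kc=snap("wrist","w3.png"); a,ka=snap("side","s3.png"); s=bot.state(); print(s["position"],s["eef_rot"],s["opening"],s["wrist_force"])
m=np.array([.6535,-.080,.14]); print(proj(kc,m),proj(ka,m))
b=cv2.resize(a[180:260,340:440],None,fx=4,fy=4,interpolation=cv2.INTER_CUBIC)
o=np.zeros((480,800,3),np.uint8); o[:,:400]=cv2.resize(im[0:300,200:450],(400,480),interpolation=cv2.INTER_CUBIC); o[:320,400:]=b; cv2.imwrite("pics/c3.png",o)
```

```text
[ 0.6338959  -0.18272207  0.19422594] [-0.00671381  0.75374205  0.65713311 -0.00198187] 0.08529252503432147 [-0.37583625 -0.37525549 -1.07875916]
[344.70355685  11.40446735] [384.83648857 219.70171813]
```

View pics/c3.png

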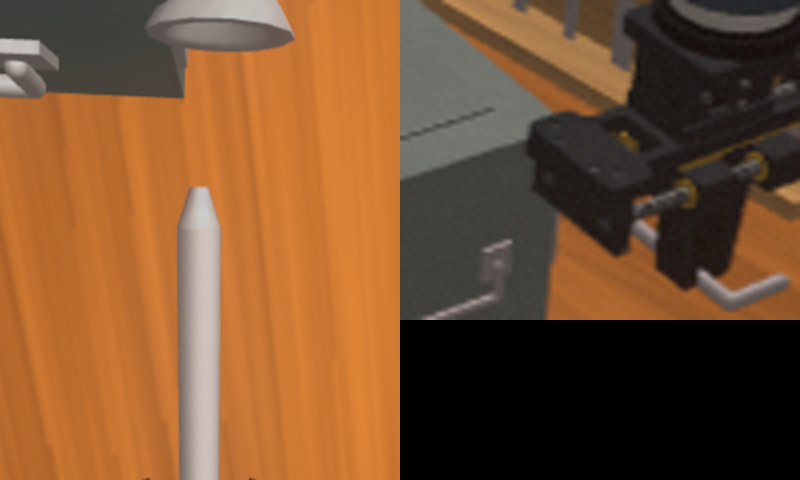

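The wrist crop shows the flared mouth (rim extremes at full-image px (292,19) and (384,25)) and the tip at (324,117), left of the bore line by roughly 5 mm. In the side crop the fingers hide the mouth, but the bend is visible at about (424,255).

Run:
```python
from h import *
im,kc=load("w3.png"); sd,ks=load("s3.png"); T=pose(); 
hsv=cv2.cvtColor(im,cv2.COLOR_BGR2HSV); m=(hsv[:,:,1]<60)&(hsv[:,:,2]>80)
D=np.linalg.inv(np.vstack([kc[1]])) 
for y in(150,180,210,240,270,295):
    x=np.nonzero(m[y,300:350])[0]+300; w=x.max()-x.min()+1; print(y,w,x.mean(),"depth",431.5*9/w)
x=[np.nonzero(m[y,270:400])[0] for y in range(0,40,4)]
for y,a in zip(range(0,40,4),x): print("rim",y,a.min()+270 if len(a) else None,a.max()+270 if len(a) else None,len(a))
t=onz(kc,324.4,117,T[2,3]-.0615); M=onz(kc,338,22,.14)
print("tip",t,"mouth",M)
by=np.array([np.cos(np.radians(81.5)),np.sin(np.radians(81.5))]); d=M[:2]-t[:2]; print("along",d@by,"right(+box x)",d@np.array([by[1],-by[0]]))
# bend height from side: intersect with vertical plane through pin axis
o,r=ray(ks,423.7,255); ax=T[:2,0]/np.linalg.norm(T[:2,0]); n=np.array([ax[1],-ax[0]]); k=((t[:2]-o[:2])@n)/(r[:2]@n); p=o+k*r; print("bend",p,"dist to tip",np.linalg.norm(p-t),"z grip",T[2,3]-.0615, "tooldir",T[:3,0],T[:3,2])
```

```text
150 26 323.5 depth 149.3653846153846
180 25 324.0 depth 155.34
210 25 324.0 depth 155.34
240 25 324.0 depth 155.34
270 24 324.5 depth 161.8125
295 23 324.0 depth 168.84782608695653
rim 0 304 372 69
rim 4 298 374 77
rim 8 295 376 82
rim 12 293 378 86
rim 16 291 380 90
rim 20 292 382 91
rim 24 297 382 86
rim 28 306 374 69
rim 32 308 316 9
rim 36 309 316 8
tip [ 0.64392928 -0.1074229   0.13272594] mouth [ 0.65128931 -0.08242193  0.14      ]
along 0.025814242156585388 right(+box x) 0.0035838076685536253
bend [ 0.62893969 -0.21633361  0.13469685] dist to tip 0.10995506075024279 z grip 0.1327259430521447 tooldir [0.1363443  0.99064432 0.00583609] [-0.01181137  0.00751625 -0.99990199]
```

Request:
play_rows(motion=[{"x": 0.0036,"y": -0.0005,"z": 0.0073,"roll": -0.5,"fingers": 0},{"x": 0.0022,"y": 0.0148,"z": 0,"roll": 0,"fingers": 0},{"x": 0,"y": 0,"z": 0,"roll": 0,"fingers": 0}])

```text
time: 5.42
position: [0.6382, -0.1697, 0.2014]
eef_rot: [-0.007, 0.758, 0.652, -0.002]
wrist_force: [0.3, 0.7, -0.5]
opening: 0.081
```

```bash
cat > look.py <<'E'
from h import *
import sys
f=sys.argv[1]
im,kc=snap("wrist",f); s=bot.state(); T=pose(); print(s["position"],s["eef_rot"],s["opening"],s["wrist_force"])
print("toolx deg",np.degrees(np.arctan2(T[1,0],T[0,0])),T[:3,0].round(4),T[:3,2].round(4))
cv2.imwrite("pics/c"+f,cv2.resize(im[0:240,200:450],(750,590)[:1]+(576,) if 0 else (600,576),interpolation=cv2.INTER_CUBIC))
E
python3 look.py w4.png
```

```text
[ 0.63830047 -0.17034444  0.20166384] [-0.00695404  0.75805189  0.6521528  -0.00238495] 0.08984427195842351 [-0.08046004 -0.41261779  0.72319769]
toolx deg 81.40875304385088 [0.1494 0.9888 0.0055] [-0.0127  0.0074 -0.9999]
```

View pics/cw4.png

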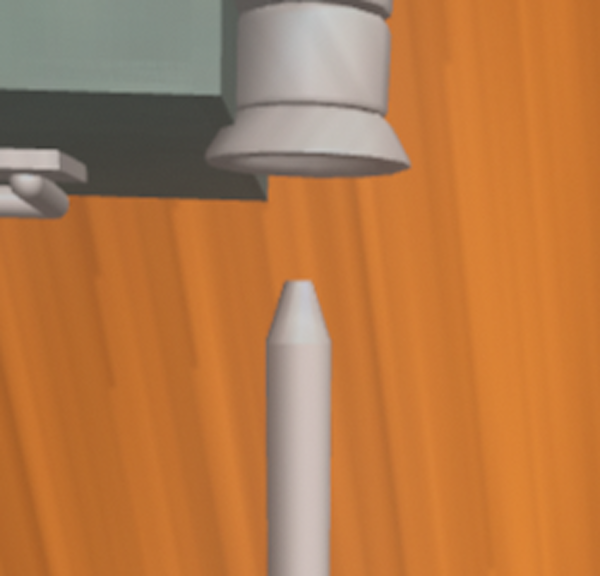

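Run:
```python
from h import *
im,kc=load("w4.png"); hsv=cv2.cvtColor(im,cv2.COLOR_BGR2HSV); m=(hsv[:,:,1]<45)&(hsv[:,:,2]>110)
for y in list(range(4,44,4))+list(range(48,76,3)):
    a=np.nonzero(m[y,270:400])[0]+270
    print(y,a.min(),a.max(),(a.min()+a.max())/2,onz(kc,(a.min()+a.max()+1)/2,y,.14).round(4)) if len(a) else 0
T=pose()
t=onz(kc,324.2,116.7,T[2,3]-.0615); print("tip",t, "tipAt140",onz(kc,324.2,116.7,.14),"rim",onz(kc,328.1,66.7,.14))
```

```text
4 270 362 316.0 [ 0.6503 -0.0643  0.14  ]
8 270 359 314.5 [ 0.6497 -0.0653  0.14  ]
12 270 360 315.0 [ 0.6496 -0.0664  0.14  ]
16 270 361 315.5 [ 0.6496 -0.0674  0.14  ]
20 270 361 315.5 [ 0.6495 -0.0685  0.14  ]
24 270 361 315.5 [ 0.6493 -0.0696  0.14  ]
28 270 360 315.0 [ 0.649  -0.0706  0.14  ]
32 270 360 315.0 [ 0.6488 -0.0717  0.14  ]
36 270 360 315.0 [ 0.6486 -0.0728  0.14  ]
40 299 360 329.5 [ 0.6528 -0.0746  0.14  ]
48 299 358 328.5 [ 0.6522 -0.0767  0.14  ]
51 298 360 329.0 [ 0.6522 -0.0776  0.14  ]
54 293 362 327.5 [ 0.6516 -0.0783  0.14  ]
57 292 364 328.0 [ 0.6517 -0.0792  0.14  ]
60 290 366 328.0 [ 0.6515 -0.08    0.14  ]
63 288 367 327.5 [ 0.6513 -0.0809  0.14  ]
66 300 368 334.0 [ 0.6531 -0.082   0.14  ]
69 304 350 327.0 [ 0.6509 -0.0825  0.14  ]
tip [ 0.64775396 -0.09632211  0.14016384] tipAt140 [ 0.64775194 -0.09632053  0.14      ] rim [ 0.65113811 -0.08191306  0.14      ]
```

Rim centre is at px (328,67) and the tip at (324,117): about 14 mm to go and 1.5 mm to the right. Correcting and entering the flare.

Request:
play_rows(motion=[{"x": 0.0015,"y": 0,"z": 0,"roll": 0,"fingers": 0},{"x": 0.0015,"y": 0.01,"z": 0,"roll": 0,"fingers": 0},{"x": 0.001,"y": 0.007,"z": 0,"roll": 0,"fingers": 0},{"x": 0.0008,"y": 0.005,"z": 0,"roll": 0,"fingers": 0}])

```text
time: 5.98
position: [0.6432, -0.1475, 0.2021]
eef_rot: [-0.007, 0.758, 0.652, -0.002]
wrist_force: [0.3, 0.0, -0.2]
opening: 0.086
```

```bash
python3 look.py w5.png
python3 - <<'E'
from h import *
im,kc=load("w5.png"); cv2.imwrite("pics/cw5.png",cv2.resize(im[0:300,200:450],(500,600),interpolation=cv2.INTER_CUBIC))
E
```

```text
[ 0.64330828 -0.14687107  0.20204201] [-0.00681924  0.75818441  0.65200098 -0.0021501 ] 0.08233236767954345 [ 0.52938686  0.49148714 -0.50846049]
toolx deg 81.3856732421434 [0.1498 0.9887 0.0056] [-0.0122  0.0075 -0.9999]
```

View pics/cw5.png

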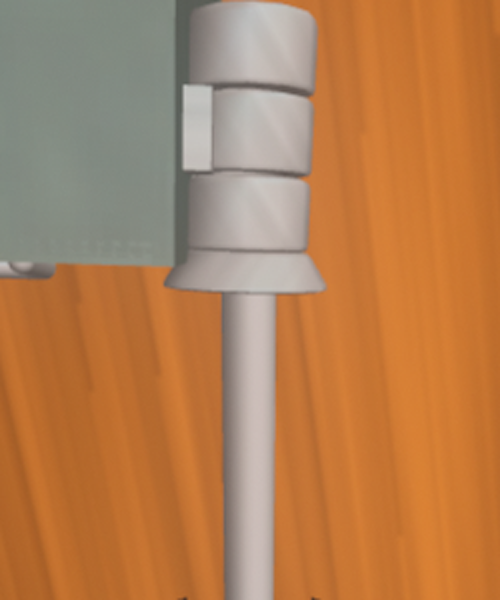

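The pin is in the flare, forces near zero. Knuckle centres drift slightly right (crop 247→252), so I'll check the bore's yaw.

Run:
```python
from h import *
im,kc=load("w5.png"); g=im.astype(int)
sat=cv2.cvtColor(im,cv2.COLOR_BGR2HSV)[:,:,1].astype(int)
V=cv2.cvtColor(im,cv2.COLOR_BGR2HSV)[:,:,2].astype(int)
R=[];L=[]
for y in list(range(10,40,3))+list(range(54,80,3))+list(range(95,120,3)):
    r=np.nonzero(sat[y,300:420]<75)[0].max()+300
    l=np.nonzero((V[y,282:310]>105)&(sat[y,282:310]<45))[0]; l=l.min()+282 if len(l) else 0
    print(y,l,r,(l+r+1)/2,onz(kc,(l+r+1)/2,y,.14).round(4))
# lid rear edge and pin
for y in(20,60,100): print("lid edge", [ (x,sat[y,x],V[y,x]) for x in range(280,300,2)])
for y in range(160,290,30):
    a=np.nonzero(sat[y,300:350]<60)[0]+300; print("pin",y,(a.min()+a.max()+1)/2)
```

```text
10 282 357 320.0 [ 0.6563 -0.0438  0.14  ]
13 282 357 320.0 [ 0.6562 -0.0446  0.14  ]
16 282 357 320.0 [ 0.6561 -0.0454  0.14  ]
19 282 357 320.0 [ 0.6559 -0.0462  0.14  ]
22 282 357 320.0 [ 0.6558 -0.047   0.14  ]
25 282 357 320.0 [ 0.6557 -0.0478  0.14  ]
28 282 357 320.0 [ 0.6556 -0.0486  0.14  ]
31 282 357 320.0 [ 0.6554 -0.0495  0.14  ]
34 282 356 319.5 [ 0.6552 -0.0502  0.14  ]
37 282 356 319.5 [ 0.655  -0.0511  0.14  ]
54 282 356 319.5 [ 0.6543 -0.0558  0.14  ]
57 282 356 319.5 [ 0.6542 -0.0566  0.14  ]
60 282 355 319.0 [ 0.6539 -0.0574  0.14  ]
63 282 355 319.0 [ 0.6538 -0.0583  0.14  ]
66 282 355 319.0 [ 0.6536 -0.0591  0.14  ]
69 282 355 319.0 [ 0.6535 -0.06    0.14  ]
72 282 355 319.0 [ 0.6534 -0.0608  0.14  ]
75 282 355 319.0 [ 0.6532 -0.0617  0.14  ]
78 282 355 319.0 [ 0.6531 -0.0626  0.14  ]
95 282 354 318.5 [ 0.6522 -0.0675  0.14  ]
98 282 354 318.5 [ 0.652  -0.0684  0.14  ]
101 282 354 318.5 [ 0.6519 -0.0692  0.14  ]
104 282 353 318.0 [ 0.6516 -0.0701  0.14  ]
107 282 353 318.0 [ 0.6515 -0.071   0.14  ]
110 282 353 318.0 [ 0.6513 -0.0719  0.14  ]
113 282 353 318.0 [ 0
[... 578 characters left out ...]
 np.int64(142)), (286, np.int64(15), np.int64(137)), (288, np.int64(13), np.int64(97)), (290, np.int64(12), np.int64(107)), (292, np.int64(7), np.int64(194)), (294, np.int64(5), np.int64(193)), (296, np.int64(7), np.int64(194)), (298, np.int64(7), np.int64(194))]
lid edge [(280, np.int64(17), np.int64(138)), (282, np.int64(16), np.int64(140)), (284, np.int64(16), np.int64(142)), (286, np.int64(17), np.int64(136)), (288, np.int64(16), np.int64(98)), (290, np.int64(15), np.int64(99)), (292, np.int64(21), np.int64(99)), (294, np.int64(19), np.int64(108)), (296, np.int64(26), np.int64(120)), (298, np.int64(22), np.int64(128))]
pin 160 324.0
pin 190 324.5
pin 220 324.5
pin 250 324.5
pin 280 325.0
```

Request:
play_rows(motion=[{"x": -0.001,"y": 0,"z": 0,"roll": -1.2,"fingers": 0},{"x": 0.0013,"y": 0.008,"z": 0,"roll": 0,"fingers": 0},{"x": 0.0013,"y": 0.008,"z": 0,"roll": 0,"fingers": 0}])

```text
time: 6.4
position: [0.6449, -0.1303, 0.2019]
eef_rot: [-0.007, 0.766, 0.643, -0.002]
wrist_force: [0.2, 0.1, -1.0]
opening: 0.086
```

```bash
python3 look.py w6.png
```

```text
[ 0.64502084 -0.12919755  0.20193812] [-0.00705266  0.76538729  0.64352828 -0.00197753] 0.08457685027386665 [-0.07791705 -0.04428178 -1.15314411]
toolx deg 80.11111363234677 [0.1717 0.9851 0.0061] [-0.0121  0.0083 -0.9999]
```

Request:
play_rows(motion=[{"x": 0.0013,"y": 0.008,"z": 0,"roll": 0,"fingers": 0},{"x": 0.0013,"y": 0.008,"z": 0,"roll": 0,"fingers": 0},{"x": 0,"y": 0,"z": 0,"roll": 0,"fingers": 0}])

```text
time: 6.82
position: [0.6479, -0.1115, 0.2019]
eef_rot: [-0.007, 0.765, 0.644, -0.002]
wrist_force: [0.5, -0.3, -1.0]
opening: 0.084
```

Request:
play_rows(motion=[{"x": 0.0014,"y": 0.008,"z": 0,"roll": 0,"fingers": 0},{"x": 0,"y": 0,"z": 0,"roll": 0,"fingers": 0}])

```text
time: 7.08
position: [0.6494, -0.103, 0.2019]
eef_rot: [-0.007, 0.765, 0.644, -0.002]
wrist_force: [-1.5, -0.1, -0.9]
opening: 0.084
```

```bash
python3 look.py w7.png
python3 - <<'E'
from h import *
im,kc=load("w7.png"); cv2.imwrite("pics/cw7.png",im[0:330,180:470])
E
```

```text
[ 0.64937116 -0.10330594  0.20194281] [-0.00696944  0.76521184  0.64373762 -0.00203358] 0.08801381125664373 [-0.18051318 -0.77669912 -0.6633967 ]
toolx deg 80.14249534297929 [0.1712 0.9852 0.0059] [-0.0121  0.008  -0.9999]
```

View pics/cw7.png

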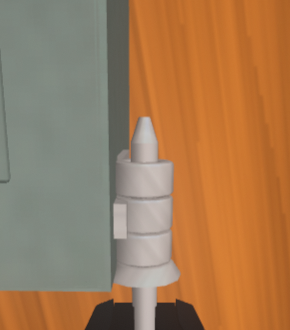

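The tapered tip shows fully past the last knuckle, about 13 mm, with no side force. Releasing.

Request:
play_rows(motion=[{"x": 0,"y": 0,"z": 0,"roll": 0,"fingers": 0.15},{"x": 0,"y": 0,"z": 0,"roll": 0,"fingers": 0.4},{"x": 0,"y": 0,"z": 0,"roll": 0,"fingers": 0.4},{"x": 0,"y": 0,"z": 0.03,"roll": 0,"fingers": 0.4},{"x": 0,"y": 0,"z": 0.04,"roll": 0,"fingers": 0.4},{"x": 0,"y": 0,"z": 0.04,"roll": 0,"fingers": 0.4},{"x": 0,"y": 0,"z": 0,"roll": 0,"fingers": 0.4}])

```text
time: 8.0
position: [0.6487, -0.1044, 0.3148]
eef_rot: [-0.007, 0.766, 0.643, -0.002]
wrist_force: [-0.8, 0.2, -0.1]
opening: 0.401
```

```bash
python3 look.py w8.png
python3 - <<'E'
from h import *
a,ka=snap("top","t8.png"); im,kc=load("w8.png")
o=np.zeros((480,800,3),np.uint8); o[:400,:400]=im[40:440,130:530]; o[:,400:]=cv2.resize(a[100:340,200:400],(400,480),interpolation=cv2.INTER_CUBIC); cv2.imwrite("pics/c8.png",o)
E
```

```text
[ 0.6478183  -0.10404361  0.31224223] [-0.00884027  0.76568263  0.64314942 -0.00328374] 0.40163512940821094 [-0.9917888   0.32142274  0.20553568]
toolx deg 80.05518601152582 [0.1727 0.985  0.0063] [-0.0164  0.0093 -0.9998]
```

View pics/c8.png

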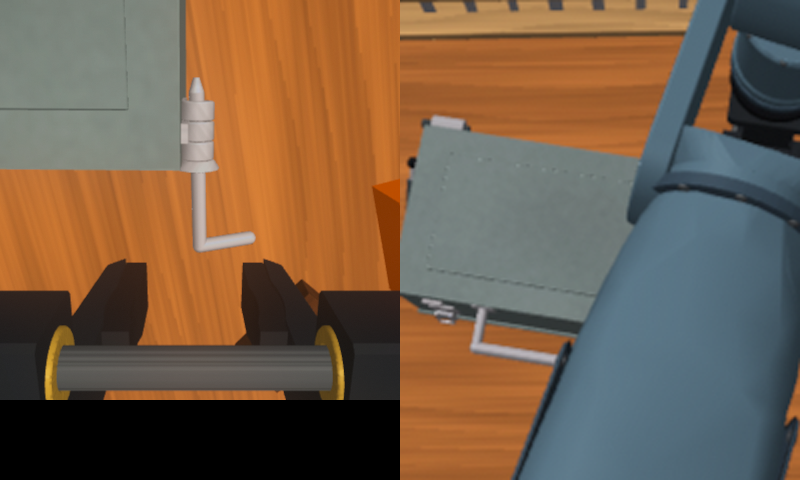

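Pin sits through all three knuckles with its tip clear, gripper free of it. On to the handle.

Request:
play_rows(motion=[{"x": -0.038,"y": 0.042,"z": 0,"roll": 1,"fingers": 0.4},{"x": -0.038,"y": 0.042,"z": 0,"roll": 0,"fingers": 0.35},{"x": -0.038,"y": 0.042,"z": 0,"roll": 0,"fingers": 0.3},{"x": -0.038,"y": 0.042,"z": 0,"roll": 0,"fingers": 0.3},{"x": -0.038,"y": 0.034,"z": -0.015,"roll": 0,"fingers": 0.3},{"x": 0,"y": 0,"z": 0,"roll": 0,"fingers": 0.3}])

```text
time: 8.85
position: [0.4455, 0.1027, 0.2807]
eef_rot: [-0.018, 0.761, 0.649, -0.011]
wrist_force: [0.9, -1.5, 1.0]
opening: 0.306
```

```bash
python3 look.py w9.png
python3 - <<'E'
from h import *
im,kc=load("w9.png"); print(proj(kc,(.4568,.108,.148)),proj(kc,(.4657,.1694,.148)),proj(kc,(.4478,.0466,.148)))
E
```

```text
[0.44732865 0.10167703 0.28186912] [-0.01743345  0.76099137  0.64845085 -0.00998533] 0.30079292591991935 [ 0.24368708 -0.05472242  0.39249977]
toolx deg 80.86112734312186 [0.1588 0.9873 0.0074] [-0.0378  0.0136 -0.9992]
[355.93382726 252.8020611 ] [356.77581889 128.89543801] [355.03544488 358.90630056]
```

View pics/w9.png

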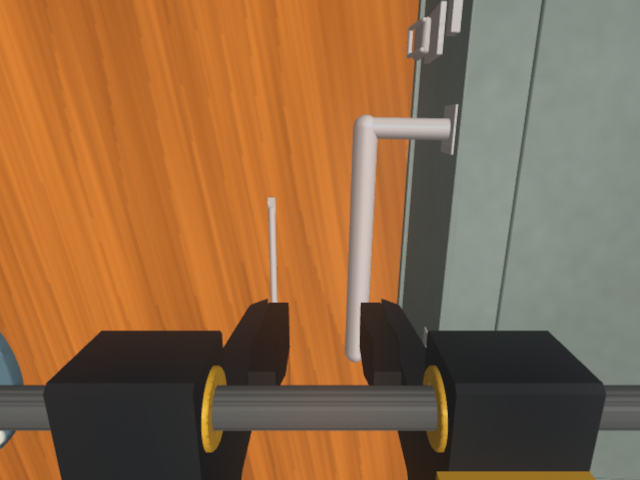

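Bar runs from (366,125) to (354,358); the tip of the screwdriver is at (271,200), on the bench below and well clear.

Run:
```python
from h import *
im,kc=load("w9.png"); hsv=cv2.cvtColor(im,cv2.COLOR_BGR2HSV); m=(hsv[:,:,1]<60)&(hsv[:,:,2]>110)
P=[]
for y in range(145,300,8):
    a=np.nonzero(m[y,335:395])[0]+335; P.append(onz(kc,(a.min()+a.max()+1)/2,y,.148)[:2])
P=np.array(P); print(P[[0,-1]]); d=cv2.fitLine(P.astype(np.float32),2,0,.01,.01).ravel(); print("bar deg",np.degrees(np.arctan2(d[1],d[0])))
e1=onz(kc,365.5,117,.15);e2=onz(kc,354,361,.15); print(e1,e2,"len",np.linalg.norm(e1-e2),"mid",(e1+e2)/2)
T=pose(); print("grasp pt now",T[:3,3]+.045*T[:3,2], "drop to z148", T[2,3]-.045-.148)
```

```text
[[0.46859189 0.1613392 ]
 [0.45476705 0.08331096]]
bar deg 79.833534
[0.47042566 0.17415051 0.15      ] [0.44716231 0.04656701 0.15      ] len 0.12968705115103354 mid [0.45879399 0.11035876 0.15      ]
grasp pt now [0.44562734 0.10228828 0.23690545] drop to z148 0.0888691233311448
```

Request:
play_rows(motion=[{"x": 0.0125,"y": 0.007,"z": 0,"roll": -0.5,"fingers": 0.3},{"x": 0,"y": 0,"z": -0.02,"roll": 0,"fingers": 0.3},{"x": 0,"y": 0,"z": -0.02,"roll": 0,"fingers": 0.3},{"x": 0,"y": 0,"z": 0,"roll": 0,"fingers": 0.3}])

```text
time: 9.4
position: [0.4669, 0.1065, 0.2411]
eef_rot: [-0.016, 0.766, 0.643, -0.009]
wrist_force: [-0.5, -0.5, 0.5]
opening: 0.301
```

```bash
python3 look.py w10.png
python3 - <<'E'
from h import *
T=pose();im,kc=load("w10.png"); print("grasp",T[:3,3]+.045*T[:3,2],"tips",T[:3,3]+.064*T[:3,2])
hsv=cv2.cvtColor(im,cv2.COLOR_BGR2HSV); m=(hsv[:,:,1]<60)&(hsv[:,:,2]>110)
for y in range(100,300,30):
    a=np.nonzero(m[y,290:390])[0]+290; 
    if len(a): print(y,a.min(),a.max(),onz(kc,(a.min()+a.max()+1)/2,y,.148).round(4))
E
```

```text
[0.46740466 0.10649529 0.24205772] [-0.01572046  0.76597229  0.6426303  -0.00810086] 0.30149195931543865 [ 0.20023299 -1.16161667  0.35122704]
toolx deg 79.98379904898464 [0.1739 0.9847 0.0078] [-0.0326  0.0137 -0.9994]
grasp [0.46593699 0.10711049 0.19708587] tips [0.4653173  0.10737024 0.17809775]
100 386 389 [0.5011 0.1822 0.148 ]
130 385 389 [0.4994 0.1712 0.148 ]
160 300 379 [0.4793 0.163  0.148 ]
190 300 386 [0.4787 0.1509 0.148 ]
220 301 385 [0.4767 0.1386 0.148 ]
250 301 384 [0.4744 0.1259 0.148 ]
280 302 382 [0.472  0.1126 0.148 ]
```

Run:
```python
from h import *
im,kc=load("w10.png")
hsv=cv2.cvtColor(im,cv2.COLOR_BGR2HSV); print(hsv[250,296:350:3].tolist())
for y,u in((160,315.5),(280,317.5)): print(onz(kc,u,y,.148).round(4))
T=pose(); print("grasp point px",proj(kc,T[:3,3]+.045*T[:3,2]))
```

```text
[[13, 186, 203], [13, 178, 200], [8, 40, 128], [9, 35, 154], [8, 29, 169], [8, 26, 188], [11, 25, 202], [8, 24, 206], [9, 24, 203], [9, 26, 195], [9, 30, 180], [13, 183, 198], [13, 183, 203], [13, 183, 201], [13, 184, 202], [13, 184, 197], [13, 184, 195], [13, 185, 199]]
[0.4697 0.1647 0.148 ]
[0.4614 0.1143 0.148 ]
grasp point px [327.58594445 351.2646235 ]
```

Request:
play_rows(motion=[{"x": -0.006,"y": 0.002,"z": -0.005,"roll": 0,"fingers": 0.3},{"x": 0,"y": 0,"z": -0.008,"roll": 0,"fingers": 0.3},{"x": 0,"y": 0,"z": 0,"roll": 0,"fingers": 0.3}])

```text
time: 9.82
position: [0.4628, 0.1081, 0.2299]
eef_rot: [-0.015, 0.766, 0.642, -0.007]
wrist_force: [1.0, -0.3, -0.1]
opening: 0.302
```

Run:
```python
from h import *
T=pose(); print("grasp",T[:3,3]+.045*T[:3,2],"TCP",T[:3,3],T[:3,2])
```

```text
grasp [0.46148351 0.10874339 0.18488598] TCP [0.46282598 0.10812989 0.22986176] [-0.0298327   0.01363323 -0.99946193]
```

Request:
play_rows(motion=[{"x": -0.002,"y": 0,"z": -0.012,"roll": 0,"fingers": 0.3},{"x": 0,"y": 0,"z": -0.012,"roll": 0,"fingers": 0.3},{"x": 0,"y": 0,"z": -0.008,"roll": 0,"fingers": 0.3},{"x": 0,"y": 0,"z": 0,"roll": 0,"fingers": 0.3}])

```text
time: 10.32
position: [0.4604, 0.1082, 0.1955]
eef_rot: [-0.015, 0.766, 0.642, -0.007]
wrist_force: [0.6, -0.6, -0.6]
opening: 0.303
```

Request:
play_rows(motion=[{"x": 0,"y": 0,"z": -0.002,"roll": 0,"fingers": 0},{"x": 0,"y": 0,"z": 0,"roll": 0,"fingers": 0},{"x": 0,"y": 0,"z": 0,"roll": 0,"fingers": 0},{"x": 0,"y": 0,"z": 0,"roll": 0,"fingers": 0}], newtons=20)

```text
time: 10.82
position: [0.4608, 0.1082, 0.1935]
eef_rot: [-0.015, 0.766, 0.642, -0.007]
wrist_force: [0.7, -0.4, -2.3]
opening: 0.122
```

Run:
```python
from h import *
T=pose(); G=T[:3,3]+.045*T[:3,2]; s=bot.state(); print("grasp",G,s["opening"],s["wrist_force"],T[:3,2])
by=np.radians(80.9); bx=np.array([np.sin(by),-np.cos(by),0])
r,a0=np.hypot(.223,.008),np.arctan2(.008,.223)
tot=lambda th: bx*(.223-r*np.cos(a0+th))+np.array([0,0,r*np.sin(a0+th)-.008])
prev=0
for th in(.1,.2,.3,.4,.5,.6,.63,.66,.70,.73,.77): print(th,(tot(th)*1000).round(1))
```

```text
grasp [0.45943965 0.10877036 0.14849698] 0.12223756039991393 [ 0.7400917  -0.43191896 -2.34023376] [-0.02915658  0.01355614 -0.99948293]
0.1 [ 1.9 -0.3 22.2]
0.2 [ 6.  -1.  44.1]
0.3 [12.2 -1.9 65.5]
0.4 [20.5 -3.3 86.2]
0.5 [ 30.7  -4.9 105.9]
0.6 [ 42.9  -6.9 124.5]
0.63 [ 46.9  -7.5 129.8]
0.66 [ 51.1  -8.2 135. ]
0.7 [ 56.9  -9.1 141.8]
0.73 [ 61.4  -9.8 146.7]
0.77 [ 67.6 -10.8 153. ]
```

Request:
play_rows(motion=[{"x": 0.0001,"y": 0,"z": 0.005,"roll": 0,"fingers": 0},{"x": 0.0004,"y": 0,"z": 0.0067,"roll": 0,"fingers": 0},{"x": 0.0006,"y": -0.0001,"z": 0.0067,"roll": 0,"fingers": 0},{"x": 0.0008,"y": -0.0001,"z": 0.0066,"roll": 0,"fingers": 0},{"x": 0.001,"y": -0.0002,"z": 0.0065,"roll": 0,"fingers": 0},{"x": 0.0012,"y": -0.0002,"z": 0.0065,"roll": 0,"fingers": 0}])

```text
time: 11.58
position: [0.466, 0.1072, 0.2345]
eef_rot: [-0.014, 0.766, 0.642, -0.006]
wrist_force: [3.3, -0.9, -4.9]
opening: 0.124
```

```bash
cat > lid.py <<'E'
from h import *
T=pose(); G=T[:3,3]+.045*T[:3,2]; s=bot.state()
by=np.radians(80.9); bx=np.array([np.sin(by),-np.cos(by),0]); H=np.array([.4594,.1088,.148])+.223*bx-[0,0,.008]
v=G-H; f=-v@bx
print("t",s["time"],"th",np.arctan2(v[2],f)-np.arctan2(.008,.223),"r(.2231)",np.hypot(f,v[2]),"lat",v@[np.cos(by),np.sin(by),0],"z-th",np.arcsin(v[2]/.22314)-.0359,"open",s["opening"],"F",s["wrist_force"].round(2),"toolz",T[:3,2].round(3),"q6",s["qpos"].round(2))
E
python3 lid.py
```

```text
t 11.575 th 0.18805515727475194 r(.2231) 0.22306318748960535 lat -0.0001390948756132132 z-th 0.18793582589056912 open 0.12429211814911874 F [ 3.31 -0.85 -4.86] toolz [-0.026  0.013 -1.   ] q6 [-0.03  0.05  1.9   0.01  1.22  0.14]
```

Request:
play_rows(motion=[{"x": 0.0017,"y": -0.0003,"z": 0.0072,"roll": 0,"fingers": 0},{"x": 0.002,"y": -0.0003,"z": 0.0071,"roll": 0,"fingers": 0},{"x": 0.0022,"y": -0.0004,"z": 0.007,"roll": 0,"fingers": 0},{"x": 0.0024,"y": -0.0004,"z": 0.0069,"roll": 0,"fingers": 0},{"x": 0.0027,"y": -0.0004,"z": 0.0068,"roll": 0,"fingers": 0},{"x": 0.0029,"y": -0.0005,"z": 0.0068,"roll": 0,"fingers": 0},{"x": 0.0031,"y": -0.0005,"z": 0.0067,"roll": 0,"fingers": 0}])

```text
time: 12.45
position: [0.4853, 0.1037, 0.2866]
eef_rot: [-0.012, 0.767, 0.642, -0.005]
wrist_force: [6.8, -1.7, -5.3]
opening: 0.116
```

```bash
python3 lid.py
```

```text
t 12.45 th 0.4389793127743645 r(.2231) 0.2223418178009553 lat -0.0005149486437130875 z-th 0.4371003971603172 open 0.11607296403658214 F [ 6.76 -1.74 -5.32] toolz [-0.023  0.012 -1.   ] q6 [-0.03  0.03  1.81  0.01  1.33  0.14]
```

Request:
play_rows(motion=[{"x": 0.004,"y": -0.0006,"z": 0.0065,"roll": 0,"fingers": 0},{"x": 0.004,"y": -0.0006,"z": 0.0063,"roll": 0,"fingers": 0},{"x": 0.0041,"y": -0.0006,"z": 0.0062,"roll": 0,"fingers": 0},{"x": 0.0042,"y": -0.0006,"z": 0.0061,"roll": 0,"fingers": 0},{"x": 0.0035,"y": -0.0005,"z": 0.0045,"roll": 0,"fingers": 0}])

```text
time: 13.08
position: [0.5057, 0.1002, 0.3179]
eef_rot: [-0.013, 0.767, 0.642, -0.006]
wrist_force: [1.9, -2.4, -2.4]
opening: 0.113
```

```bash
python3 lid.py
```

```text
t 13.075 th 0.6076622399314007 r(.2231) 0.2214627474027183 lat -0.0008846626288390377 z-th 0.6019954589780337 open 0.11259200580357728 F [ 1.88 -2.37 -2.44] toolz [-0.026  0.011 -1.   ] q6 [-0.04  0.05  1.72  0.01  1.4   0.13]
```

Request:
play_rows(motion=[{"x": 0.0034,"y": -0.0005,"z": 0.0044,"roll": 0,"fingers": 0},{"x": 0.0035,"y": -0.0005,"z": 0.0043,"roll": 0,"fingers": 0},{"x": 0.0037,"y": -0.0005,"z": 0.0042,"roll": 0,"fingers": 0},{"x": 0.0037,"y": -0.0005,"z": 0.0041,"roll": 0,"fingers": 0},{"x": 0.0038,"y": -0.0005,"z": 0.004,"roll": 0,"fingers": 0},{"x": 0,"y": 0,"z": 0,"roll": 0,"fingers": 0}])

```text
time: 13.82
position: [0.5256, 0.0966, 0.3401]
eef_rot: [-0.012, 0.767, 0.642, -0.007]
wrist_force: [2.9, -3.2, -2.8]
opening: 0.11
```

```bash
python3 lid.py
```

```text
t 13.825 th 0.7438080550067852 r(.2231) 0.22059703468936495 lat -0.001286433715751139 z-th 0.7325625422430665 open 0.11003308150908217 F [ 2.88 -3.2  -2.75] toolz [-0.026  0.01  -1.   ] q6 [-0.04  0.07  1.65  0.01  1.44  0.13]
```

Run:
```python
from h import *
a,_=snap("side","s11.png"); b,_=snap("top","t11.png"); w,_=snap("wrist","w11.png")
o=np.zeros((600,800,3),np.uint8)
o[:300,:400]=cv2.resize(w,(400,300)); o[:300,400:]=cv2.resize(b[140:300,180:393],(400,300),interpolation=cv2.INTER_CUBIC)
o[300:,:]=cv2.resize(a[90:270,170:410],(800,600),interpolation=cv2.INTER_CUBIC)[100:400]
cv2.imwrite("pics/c11.png",o)
```

```text
(no output)
```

View pics/c11.png

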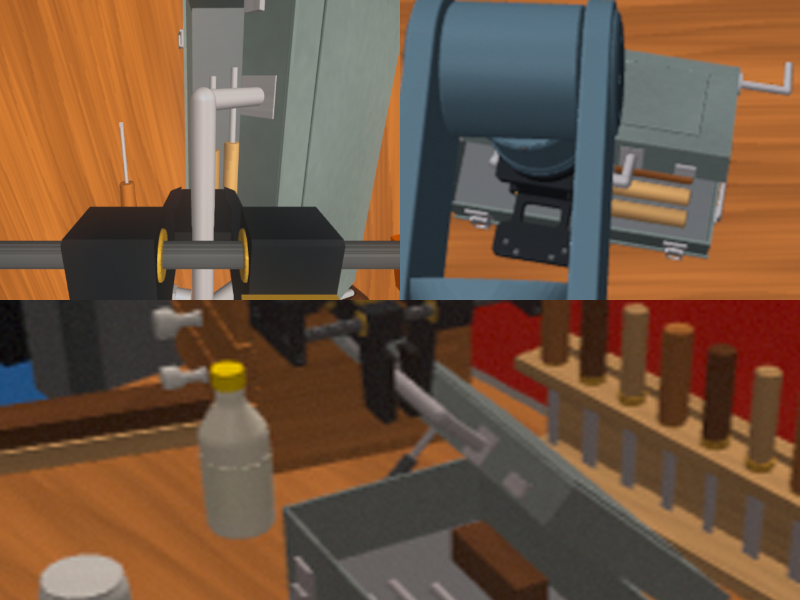

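Lid is open with the bar between the pads, pin still in at the rear (arm at (790,75) of the top crop). Checking the angle from the bar's right elbow, side px ~(303,154) and top ~(304,225).

```bash
python3 lid.py
python3 - <<'E'
from h import *
_,ks=load("s11.png");_,kt=load("t11.png");_,kw=load("w11.png")
by=np.radians(80.9); bx=np.array([np.sin(by),-np.cos(by),0]); yv=np.array([np.cos(by),np.sin(by),0]); Bar=np.array([.4594,.1088,.148])
H=Bar+.223*bx-[0,0,.008]
def th(p): v=p-H; return np.arctan2(v[2],-v@bx)-.0359, np.hypot(v[2],v@bx), v@yv
for name,k,uv,off in(("side",ks,(303,154),-.062),("side",ks,(302,152),-.056),("top",kt,(303.5,225),-.062),("wrist",kw,(326,152),.062),("wrist",kw,(326,152),.056)):
    o,d=ray(k,*uv); c=(np.dot(H,yv)+off-o@yv)/(d@yv); print(name,th(o+c*d),o+c*d)
# nearest of cylinder radius .2231 along top ray and side ray
for name,k,uv in(("side",ks,(303,154)),("top",kt,(303.5,225)),("wrist",kw,(326,152))):
    o,d=ray(k,*uv); t=np.linspace(0,1.5,30001); P=o+t[:,None]*d; v=P-H; r=np.hypot(v[:,2],v@bx); i=np.nonzero(np.diff(np.sign(r-.2231)))[0]; print(name,[tuple(np.round(th(P[j]),4)) for j in i])
A,B=ray(ks,303,154),ray(kt,303.5,225); M=np.c_[A[1],-B[1]]; x=np.linalg.lstsq(M,B[0]-A[0],rcond=None)[0]; p=A[0]+x[0]*A[1];q=B[0]+x[1]*B[1]; print("tri",(p+q)/2,np.linalg.norm(p-q),th((p+q)/2))
E
```

```text
t 13.975 th 0.7408915397050263 r(.2231) 0.22061285368278452 lat -0.0012658524758328397 z-th 0.7297794238585232 open 0.10871125234027704 F [ 2.61 -2.59 -3.87] toolz [-0.026  0.01  -1.   ] q6 [-0.04  0.07  1.65  0.01  1.44  0.13]
side (np.float64(0.7691365602961684), np.float64(0.2241990508457646), np.float64(-0.062000000000000124)) [0.51635426 0.03688711 0.30161523]
side (np.float64(0.7774855448780864), np.float64(0.22464441781442043), np.float64(-0.055999999999999966)) [0.51833875 0.04264573 0.30323053]
top (np.float64(0.7957064296851875), np.float64(0.20243733923514998), np.float64(-0.062000000000000034)) [0.53512408 0.03388068 0.28960414]
wrist (np.float64(0.7192001631381335), np.float64(0.21462369096338052), np.float64(0.061999999999999986)) [0.53507658 0.15946887 0.28709484]
wrist (np.float64(0.3306414134328129), np.float64(0.1696250513288397), np.float64(0.05600000000000001)) [0.53208597 0.1538714  0.20079171]
side [(np.float64(0.7691), np.float64(0.2231), np.float64(-0.0607))]
top [(np.float64(0.8504), np.float64(0.2231), np.float64(-0.0635)), (np.float64(-1.3209), np.float64(0.2231), np.float64(-0.0381))]
wrist [(np.float64(0.7607), np.float64(0.2231), np.float64(0.0629)), (np.float64(-0.7845), np.float64(0.2231), np.float64(0.0412))]
tri [0.52650817 0.03766542 0.2995311 ] 0.015245346248787744 (np.float64(0.7955127106433417), np.float64(0.2159081662110294), np.float64(-0.0596255725048729))
```

Request:
play_rows(motion=[{"x": 0.0022,"y": -0.0003,"z": 0.0025,"roll": 0,"fingers": 0},{"x": 0.0022,"y": -0.0003,"z": 0.0025,"roll": 0,"fingers": 0},{"x": 0,"y": 0,"z": 0,"roll": 0,"fingers": 0}])

```text
time: 14.35
position: [0.5299, 0.0959, 0.344]
eef_rot: [-0.012, 0.767, 0.642, -0.007]
wrist_force: [2.1, -2.6, -4.2]
opening: 0.106
```

```bash
python3 lid.py
```

```text
t 14.35 th 0.7700879229082928 r(.2231) 0.22044033755316006 lat -0.0013501069468868886 z-th 0.7575221441463642 open 0.10620066001942492 F [ 2.11 -2.57 -4.17] toolz [-0.027  0.009 -1.   ] q6 [-0.05  0.08  1.64  0.01  1.45  0.13]
```

Request:
play_rows(motion=[{"x": -0.0028,"y": 0.0005,"z": -0.0038,"roll": 0,"fingers": 0},{"x": -0.0032,"y": 0.0005,"z": -0.0039,"roll": 0,"fingers": 0},{"x": -0.0032,"y": 0.0005,"z": -0.004,"roll": 0,"fingers": 0},{"x": -0.0032,"y": 0.0005,"z": -0.004,"roll": 0,"fingers": 0},{"x": -0.0022,"y": 0.0004,"z": -0.0028,"roll": 0,"fingers": 0},{"x": 0,"y": 0,"z": 0,"roll": 0,"fingers": 0}])

```text
time: 15.1
position: [0.513, 0.099, 0.3257]
eef_rot: [-0.013, 0.767, 0.642, -0.008]
wrist_force: [0.0, -4.3, 0.0]
opening: 0.107
```

```bash
python3 lid.py
```

```text
t 15.1 th 0.6561206386485333 r(.2231) 0.22050062021072137 lat -0.0009709947629434196 z-th 0.6463172304206211 open 0.10699233452935385 F [ 0.01 -4.31  0.02] toolz [-0.028  0.01  -1.   ] q6 [-0.04  0.06  1.7   0.01  1.42  0.13]
```

Request:
play_rows(motion=[{"x": -0.0022,"y": 0.0004,"z": -0.0031,"roll": 0,"fingers": 0},{"x": 0,"y": 0,"z": 0,"roll": 0,"fingers": 0},{"x": 0,"y": 0,"z": 0,"roll": 0,"fingers": 0},{"x": 0,"y": 0,"z": 0,"roll": 0,"fingers": 0}], newtons=25)

```text
time: 15.6
position: [0.5106, 0.0994, 0.3226]
eef_rot: [-0.013, 0.767, 0.642, -0.008]
wrist_force: [-2.0, -2.6, 2.0]
opening: 0.106
```

```bash
python3 lid.py
python3 - <<'E'
from h import *
a,ks=load("s11.png"); b,_=snap("side","s12.png")
by=np.radians(80.9); bx=np.array([np.sin(by),-np.cos(by),0]); yv=np.array([np.cos(by),np.sin(by),0])
H=np.array([.4594,.1088,.148])+.223*bx-[0,0,.008]
E=lambda t:H-.062*yv+.22314*(-np.cos(t+.0359)*bx+np.array([0,0,np.sin(t+.0359)]))
for t in(.6,.65,.7,.75): print(t,proj(ks,E(t)).round(1))
tp=a[142:167,293:318]; r=cv2.matchTemplate(b[125:200,275:340],tp,cv2.TM_CCOEFF_NORMED); _,m,_,l=cv2.minMaxLoc(r); print("score",m,"elbow now",303+l[0]+275-293,154+l[1]+125-142)
bot.state() ;
E
python3 lid.py
```

```text
t 15.6 th 0.6380915714178571 r(.2231) 0.22048278205835967 lat -0.0009150047047162026 z-th 0.6285751318666125 open 0.10618048075285456 F [-1.98 -2.64  2.02] toolz [-0.028  0.01  -1.   ] q6 [-0.04  0.06  1.71  0.01  1.41  0.13]
0.6 [293.  169.4]
0.65 [295.8 164.8]
0.7 [298.8 160.3]
0.75 [302.  155.9]
score 0.6124089360237122 elbow now 296 162
t 15.65 th 0.6381945622965672 r(.2231) 0.2204853958389602 lat -0.0009355361375472798 z-th 0.6286854241137375 open 0.10729682023871207 F [-2.61 -2.52  1.74] toolz [-0.028  0.01  -1.   ] q6 [-0.04  0.06  1.71  0.01  1.41  0.13]
```

Request:
play_rows(motion=[{"x": -0.0014,"y": 0.0002,"z": -0.0017,"roll": 0,"fingers": 0},{"x": 0,"y": 0,"z": 0,"roll": 0,"fingers": 0},{"x": 0,"y": 0,"z": 0,"roll": 0,"fingers": 0},{"x": 0,"y": 0,"z": 0,"roll": 0,"fingers": 0},{"x": 0,"y": 0,"z": 0,"roll": 0,"fingers": 0},{"x": 0,"y": 0,"z": 0,"roll": 0,"fingers": 0}])

```text
time: 16.4
position: [0.5092, 0.0997, 0.3208]
eef_rot: [-0.013, 0.767, 0.642, -0.008]
wrist_force: [-1.7, -2.6, 1.1]
opening: 0.109
```

```bash
python3 lid.py
python3 - <<'E'
from h import *
from bench import workorder
a,_=load("t8.png"); b,kt=snap("top","t12.png")
by=np.radians(80.9); print("pin arm region px", proj(kt,(.655,-.12,.14)).round())
hs=cv2.cvtColor(b,cv2.COLOR_BGR2HSV); m=(hs[:,:,1]<60)&(hs[:,:,2]>110); ys,xs=np.nonzero(m[170:200,360:400]); print("pin visible px",len(xs), xs.min()+360 if len(xs) else 0, xs.max()+360 if len(xs) else 0)
E
python3 lid.py
```

```text
t 16.4 th 0.6278439003563648 r(.2231) 0.22049284329220234 lat -0.0009052263720303287 z-th 0.6185585587522665 open 0.10918586219279201 F [-1.7  -2.6   1.06] toolz [-0.028  0.01  -1.   ] q6 [-0.04  0.05  1.71  0.01  1.41  0.13]
pin arm region px [380. 182.]
pin visible px 157 360 388
t 16.45 th 0.6279437839729842 r(.2231) 0.22049920850034113 lat -0.0008852432254518039 z-th 0.6186787071386777 open 0.10757622915870851 F [-2.14 -2.13  1.56] toolz [-0.028  0.01  -1.   ] q6 [-0.04  0.05  1.71  0.01  1.41  0.13]
```

Lid is held still, grip is on the bar, and the pin is still in place. Handing in.

```bash
python3 -c "
from bench import workorder; print(workorder.hand_in())"
```

```text
the job is handed in; nothing more can be done
None
```

I slid the pin through all three knuckles with the lid shut, raised the lid past its balance point, and eased it back. I handed in at about 16.5 s while holding the lid a few degrees below balance.

- **Pin:** A close wrist picture showed the tip about 13 mm past the last knuckle. Force stayed near zero during insertion. The pin stayed in when I let go, and a final top-camera mask still found it at the hinge.
- **Lid:** The arm's position puts the peak at about 0.77 rad, 4° past balance, and the final hold at about 0.63 rad, 4° below. The angle and grip held steady over the last readings.
- **Disagreement on the angle:** The side camera read about 0.02–0.03 rad higher than the arm, so the hold may be nearer 0.65 rad (about 2.5–3° below). The peak may have been nearer 0.80 rad.
- **Force check:** The wrist force at the handle, up to about 7 N sideways, was too noisy to confirm the balance point independently.
- **Other drift:** While the lid swung, the handle's measured radius came out about 2.6 mm short of the expected 223 mm. The gripper opening also shrank slightly, from 0.124 to 0.107, so the bar may have shifted a little between the pads. I kept hold of it throughout.
- **Bystanders:** I kept clear of the other loose items, but did not check them all again at the end.

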